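# Turn the drive-cradle plate over and lock it with the C clip

## Task

Turn over the loose plate on the aluminium enclosure so that the face with the two fences is up and the plate sits flat on its end blocks with both pins through it; you may stand it on end in the grooved pine rest while you change your grip. Then lock it down by sliding the open steel clip sideways round the neck of the tall pin, fully home, flat on the plate, and let go. Leave the portable drive, the coaster and the pen cup where they are.

Things in the scene. Friction and masses are not known exactly. Their poses are not given: they have to be found in the camera images.
- enclosure: Silver aluminium enclosure, fixed; origin: centre of its underside on the table, z up. Body 160 (x) by 96 (y) by 40 mm high. Two end blocks on top, each 30 (x) by 50 (y) mm, centred at x = -39 and +39 mm, y = 0, rise from 40 to 70 mm height and carry the plate. Tall pin on the block at x = -39, short pin on the other. Between and beside the blocks there is free room down to 40 mm.
- seat (a point): Point of the enclosure (0, 0, 75 mm; same axes) where the plate's origin lies when seated, either way up. The plate fits over the pins after being turned over about its own y axis: its x axis then points opposite to the enclosure's x, its y axis the same way as the enclosure's. Turned end for end instead, it does not fit.
- neck (a point): Point on the axis of the tall steel pin (enclosure -39, -13, 80 mm; same axes) level with the seated plate's upper face; the clip's underside lies at this height when locked. Pin: 20 mm diameter from 70 to 79 mm above the table, neck of 12 mm diameter from 79 to 91 mm, head of 20 mm diameter above, tapering from 94 to the top at 98 mm.
- plate: Loose aluminium plate 116 (x) by 64 (y) by 10 mm (z), 0.14 to 0.24 kg; origin: centre of the slab. +z face plain; -z face has two fences at x = -11 and +11 mm (4 mm thick, 48 long along y, 8 high). Starts seated, plain face up, axes parallel to the enclosure's. Through holes: 23 mm diameter at (-39, -13) and (39, -13), 13 mm at (-39, 17) and (39, 17). Can be gripped across its width at x = 0.
- short_pin (a point): Foot of the short steel pin on its axis (enclosure 39, 17, 70 mm; same axes): 10 mm diameter, 15 mm tall, tapered over its last 4 mm.
- rest: Fixed pine block, 90 (x) by 80 (y) by 40 mm high; origin: centre of its underside, z up. A groove 15 mm wide and 25 mm deep (floor at 15 mm height) runs along its y axis through the middle of its top, open at both ends. The plate stands on end in it, its origin then 73 mm above the table, leaning up to about 12 degrees.
- clip: Loose steel C clip lying flat on the table: 70 (x) by 38 (y) by 6 mm thick, about 0.07 kg; origin at the middle of its underside. A slot 16 mm wide along x is open at the +x end and closed at x = +3 mm. An upright grip tab, 26 (x) by 10 (y) mm, stands on it centred at x = -20 mm, from 6 to 38 mm height.
- clip_socket (a point): Point of the clip (+9, 0, 0 mm; same axes) where the pin's axis lies when the clip is fully home (the neck meets the closed end of the slot).
- drive: Bystander: portable drive 115 (x) by 80 (y) by 16 mm with a rubbery blue shell, lying flat; origin: centre of its underside.
- coaster: Bystander: round glass coaster, 90 mm diameter, 8 mm high, origin: centre of its underside.
- pen_cup: Bystander: white ceramic pen cup with pens, 76 mm diameter, 100 mm high (pens to 145 mm); origin: centre of its underside.
Things that resemble listed ones, but are neither listed nor needed, are in the scene too. What is shaped like the enclosure but green or yellow is not meant.

How it is judged:
By the outcome, as a careful person would: the job done as asked, in the order asked, and still so for the second after the job is handed in, with the robot touching nothing.
It also fails if it takes over 72 s, if anything falls off the work surface, if the arm or the gripper's body presses on something with over 40 N, if the wrist force passes 120 N, or if a joint passes its speed limit or range.

## Robot

A 6-joint arm with a two-finger parallel gripper is mounted at the origin on the work surface. World frame = base frame: x ahead of the robot, y to its left, z up, the work surface at z = 0. Lengths are in mm, angles in rad, forces in N, time in s.
With the tool pointing down it reaches from about 275 to 750 mm from the base axis. Payload 10.2 kg.
Tool frame: the origin (TCP) lies at the very end of the fingers, on their centre line; the grasp point (between the pads) lies 19 mm behind it; z points along the fingers, y is the line along which they close (so a half turn about z gives the same grasp; the last joint's range is limited). The gripper opens to 88 mm and grips with 3 to 60 N. Pads are 18 mm wide; open, the fingers measure 123 mm over their backs; the gripper's body (75 mm by 187 mm) begins 45 mm behind the grasp point.
Start: joints at [-1.512, 0.313, 1.498, -0, 1.331, -0.223], TCP at [145.981, -504.302, 238.72] pointing down, gripper open.
Joint ranges: [-2.94, 2.94], [-0.97, 2.17], [0.19, 2.56], [-1.23, 4.37], [0.02, 3.11], [-2.88, 2.88]. Speed limits (rad/s): [2.39, 2.39, 3.01, 3.14, 3.14, 3.14].

## Interface

Orientations are given as a 3x3 rotation matrix whose columns are the frame's x, y, z axes.
In Python, from rig import bot gives the robot as it stands.
- The arm moves only by the tool arm_command, never from a script. Its argument "deltas" is text: rows parted by semicolons, each of 4 numbers parted by spaces: the shift along the world's x, y, z in mm, then the turn about the world's z in degrees. In form: dx dy dz twist; .... A call has 1 to 12 rows; each row shifts and turns the commanded pose from where the row before left it; what a row does not reach is not made up. A row lasts 1/8 s, in which the tool goes at most 62.5 mm and 10.7 degrees, less where a joint would pass 70% of its speed; a pose out of reach is approached as far as the arm can. A call with a gripper value outside its range is refused whole. "hand" is the closure, from 0 (fully open) to 1 (shut), set as the call begins (left out, the last holds). The fingers move at their own pace and stop on an object; "force" is the grip in N (left out, the last holds). Time passes only in rows, so rows that do not move let the fingers close. It gives the time, the measured TCP pose, the force, the opening and the grip force at its end, in the units of the state.
- bot.read_state(): the state, without advancing time (a new reading comes with each control period).
- bot.snapshot(name): name is "scene" or "top" or "wrist"; returns (picture, depth): 420x560x3 uint8, blue, green, red; 420x560 float32, mm along the optical axis (not along the pixel's ray), 0 where there is no reading.
- bot.camera_params(name): a dict with "camera_matrix" (3x3 intrinsics, pixels), "cam_to_world" (4x4, takes a point from camera to world coordinates). Camera axes: x right, y down, z forward; pixel columns grow to the right and rows downward; lengths in mm; the calibration is good to about 2 mm. A picture is of the moment at which its call begins: read the wrist's pose just before it. camera_params takes no time and is no camera call; for the wrist camera it gives the pose at the moment of the call.
- bot.finish_job(): hands the job in; it is judged then, once.
The state is a dict: "time_s": time; "q": joint angles; "qvel": joint speeds; "tau": joint torques, N m; "position": TCP position; "tool_rot": TCP orientation; "ft_force": force on the tool from outside, world axes, zero at the start; "wrist_torque": the same for the moment, N m; "width": finger opening in mm; "finger_force": force on a finger pad.
Only numpy, scipy, OpenCV 4.12 (cv2) and the standard library are available. Lean on these libraries where they do the work, as an engineer would, in place of code of your own. Each camera call takes 0.05 s, during which the arm holds its last target. There are 200 camera calls.

## Working session

There is one attempt and no reset: what is moved stays moved. The work goes in short steps, Python scripts to look and compute and a tool call to move; the robot and the scene stay as the last step left them, time stands still between calls to the robot, and variables do not carry over. Pictures are saved under pics/ and viewed, at most 11 in all, crops included, and the job is handed in when it is done.

Besides the shell and the picture viewer there is one more tool, called after "Emit:" in YAML: its name, and indented under it one key for each argument. arm_command: Moves the arm, as the interface text tells. Its arguments: {"type":"object","properties":{"deltas":{"type":"string"},"hand":{"type":"number"},"force":{"type":"number"}},"required":["deltas"]}

```bash
mkdir -p pics; cat > h.py <<'E'
import numpy as np, cv2
from rig import bot
def ray(cam,u,v):
    K=np.array(cam["camera_matrix"]);T=np.array(cam["cam_to_world"])
    d=T[:3,:3]@np.linalg.solve(K,np.array([u,v,1.0]));return T[:3,3],d
def onz(cam,u,v,z):
    o,d=ray(cam,u,v);return o+d*(z-o[2])/d[2]
def cloud(cam,D):
    K=np.array(cam["camera_matrix"]);T=np.array(cam["cam_to_world"])
    v,u=np.mgrid[:D.shape[0],:D.shape[1]]
    P=np.stack([(u-K[0,2])/K[0,0]*D,(v-K[1,2])/K[1,1]*D,D],-1)
    W=P@T[:3,:3].T+T[:3,3];W[D==0]=np.nan;return W
E
python3 - <<'E'
from h import *
for n in("top","scene"):
    p,d=bot.snapshot(n);cv2.imwrite(f"pics/{n}0.png",p);np.save(f"{n}d.npy",d)
    c=bot.camera_params(n);print(n,np.round(c["camera_matrix"],1).tolist(),np.round(c["cam_to_world"],2).tolist())
E
```

```text
top [[514.9, 0.0, 277.0], [0.0, 514.9, 207.7], [0.0, 0.0, 1.0]] [[0.02, -0.98, 0.18, 317.36], [-1.0, -0.03, -0.0, 10.98], [0.01, -0.18, -0.98, 1482.02], [0.0, 0.0, 0.0, 1.0]]
scene [[545.1, 0.0, 277.5], [0.0, 545.1, 221.3], [0.0, 0.0, 1.0]] [[-0.68, 0.46, -0.58, 1305.19], [0.74, 0.42, -0.53, 736.84], [-0.01, -0.79, -0.62, 919.23], [0.0, 0.0, 0.0, 1.0]]
```

View pics/top0.png

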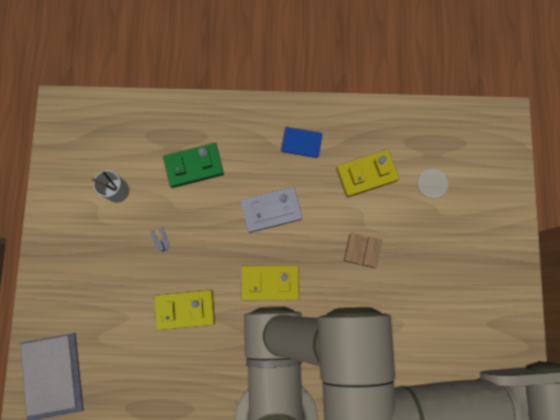

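View pics/scene0.png

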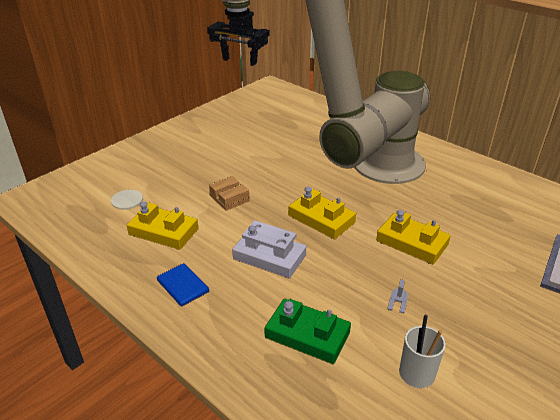

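```bash
python3 - <<'E'
from h import *
p=cv2.imread("pics/top0.png");d=np.load("topd.npy");c=bot.camera_params("top");W=cloud(c,d)
hsv=cv2.cvtColor(p,cv2.COLOR_BGR2HSV)
def rect(name,box,zlo,zhi):
    x0,y0,x1,y1=box;S=W[y0:y1,x0:x1];m=(S[...,2]>zlo)&(S[...,2]<zhi)
    m=cv2.morphologyEx(m.astype(np.uint8),cv2.MORPH_OPEN,np.ones((2,2)))>0
    q=S[m];r=cv2.minAreaRect(q[:,:2].astype(np.float32));print(name,len(q),np.round(np.median(q[:,2]),1),np.round(r[0],1),np.round(r[1],1),round(r[2],1),"mean",q[:,:2].mean(0).round(1))
rect("encl body",(235,180,310,240),25,50)
rect("plate",(235,180,310,240),73,85)
rect("tallpin",(235,180,310,240),90,110)
rect("rest",(335,225,390,275),30,50)
rect("clip all",(145,220,180,260),3,50)
rect("clip tab",(145,220,180,260),20,50)
rect("restgroove",(335,225,390,275),8,25)
a=cv2.resize(p[175:275,235:395],None,fx=4,fy=4,interpolation=cv2.INTER_CUBIC)
b=cv2.resize(p[215:265,140:185],None,fx=3.5,fy=3.5,interpolation=cv2.INTER_CUBIC)
a=cv2.copyMakeBorder(a,0,0,0,160,cv2.BORDER_CONSTANT);a[:b.shape[0],640:640+b.shape[1]]=b[:, :160]
cv2.imwrite("pics/crop1.png",a)
E
```

```text
encl body 908 nan [576.1  23.7] [ 96.9 161.9] 17.3 mean [nan nan]
plate 797 nan [577.5  24. ] [ 64.6 118.6] 16.4 mean [nan nan]
tallpin 37 96.3 [598.3  -9.1] [13.2 16.9] 0.1 mean [597.6  -8.4]
rest 768 nan [ 466.1 -240.7] [96.6 83.7] 77.1 mean [nan nan]
clip all 141 6.8 [472.9 360.5] [64.7 76.3] 21.9 mean [472.2 336.1]
clip tab 42 35.0 [463.2 335.2] [21.6  8.3] 19.0 mean [462.2 334. ]
restgroove 124 16.4 [ 463.8 -237.7] [14.  78.2] 82.7 mean [ 461.2 -238.6]
```

View pics/crop1.png

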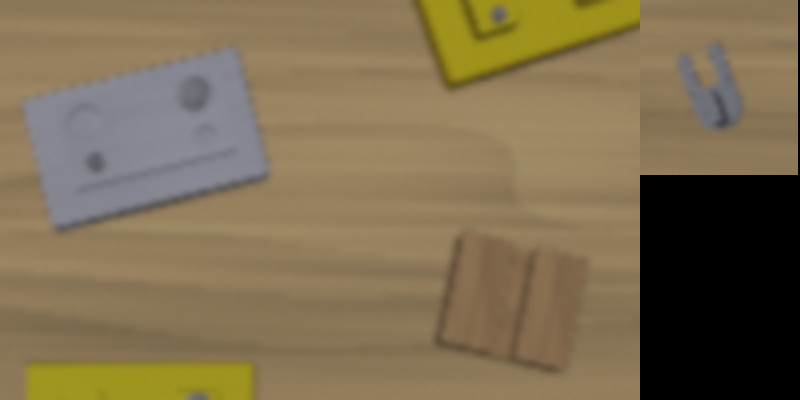

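```bash
python3 - <<'E'
from h import *
s=bot.read_state();print(np.round(s["tool_rot"],3).tolist(),np.round(s["q"],2),s["width"])
T=np.array(bot.camera_params("wrist")["cam_to_world"]);R=np.array(s["tool_rot"])
print(np.round(R.T@T[:3,:3],3).tolist(),np.round(R.T@(T[:3,3]-s["position"]),1),np.round(bot.camera_params("wrist")["camera_matrix"],1).tolist())
E
```

```text
[[0.961, 0.278, -0.0], [0.278, -0.961, 0.001], [0.0, -0.001, -1.0]] [-1.51  0.31  1.5  -0.    1.33 -0.22] 88.14643201848381
[[-0.001, -0.96, -0.279], [1.0, -0.0, -0.001], [0.001, -0.279, 0.96]] [  72.1   -0.  -145.7] [[363.8, 0.0, 279.9], [0.0, 363.8, 210.1], [0.0, 0.0, 1.0]]
```

Emit:
arm_command:
  deltas: "35 30 0 0; 40 35 0 0; 40 35 0 0; 40 35 0 0; 40 35 0 0; 40 35 0 0; 35 30 0 0; 20 20 0 0; 0 0 0 0; 0 0 0 0"

```text
time_s: 1.35
position: [435.4, -249.8, 238.5]
tool_rot: [[0.961, 0.278, -0.001], [0.278, -0.961, 0.0], [-0.0, -0.0, -1.0]]
ft_force: [0.7, 0.6, 0.5]
width: 88.1
finger_force: 0.0
```

```bash
cat >> h.py <<'E'
def wrist(save=None):
    c=bot.camera_params("wrist");p,d=bot.snapshot("wrist")
    if save: cv2.imwrite(save,p)
    return p,cloud(c,d),c
def rect(name,W,ctr,rad,zlo,zhi):
    m=(W[...,2]>zlo)&(W[...,2]<zhi)&(np.hypot(W[...,0]-ctr[0],W[...,1]-ctr[1])<rad)
    m=cv2.morphologyEx(m.astype(np.uint8),cv2.MORPH_OPEN,np.ones((3,3)))>0
    q=W[m]
    if len(q)<5: print(name,"few");return m
    r=cv2.minAreaRect(q[:,:2].astype(np.float32));print(name,len(q),"z",np.round(np.median(q[:,2]),1),np.round(r[0],1),np.round(r[1],1),round(r[2],1))
    return m
E
python3 - <<'E'
from h import *
p,W,c=wrist("pics/w1.png")
rect("rest top",W,(464,-238),75,36,44)
rect("rest all",W,(464,-238),75,10,44)
rect("groove",W,(464,-238),36,8,20)
E
```

```text
rest top 6797 z 39.8 [ 465.2 -233.2] [90.2 80.1] 78.0
rest all 8059 z 39.6 [ 465.2 -233.2] [90.2 80.1] 78.0
groove 1051 z 14.9 [ 465.1 -233.4] [14.7 71.7] 78.0
```

Emit:
arm_command:
  deltas: "20 40 0 10; 20 45 0 10; 10 45 0 10; 10 45 0 10; 10 45 0 10; 10 45 0 10; 10 10 0 10; 10 0 0 10; 0 0 0 10; 0 0 0 0; 0 0 0 0"

```text
time_s: 2.78
position: [535.9, 25.1, 238.8]
tool_rot: [[-0.274, 0.962, -0.0], [0.962, 0.274, -0.0], [-0.0, -0.0, -1.0]]
ft_force: [-0.7, 0.0, -0.3]
width: 88.0
finger_force: 0.0
```

```bash
python3 - <<'E'
from h import *
p,W,c=wrist("pics/w2.png")
rect("plate",W,(577,24),75,72,85)
rect("body",W,(577,24),110,36,44)
rect("tall",W,(599,-9),25,90,102)
E
```

```text
plate 8499 z 79.8 [575.7  28.8] [ 64.1 115.9] 15.6
body 5649 z 39.7 [575.5  29.3] [ 95.8 158.3] 15.8
tall 405 z 96.6 [598.4  -4.9] [19.3 18.9] 54.8
```

View pics/w2.png

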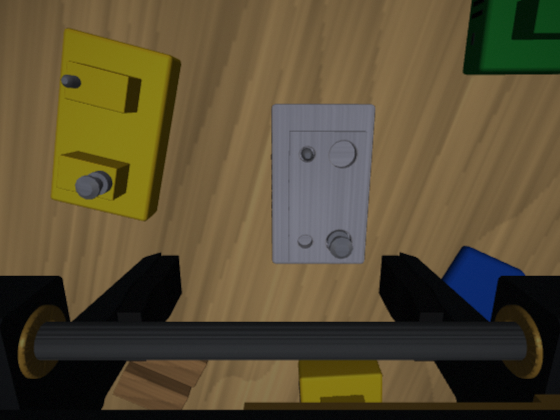

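Emit:
arm_command:
  deltas: "18 9 -30 0; 18 9 -40 0; 0 0 -40 0; 0 0 -40 0; 0 0 -20 0; 0 0 -5.5 0; 0 0 0 0"

```text
time_s: 3.7
position: [572.3, 43.6, 63.8]
tool_rot: [[-0.277, 0.961, 0.001], [0.961, 0.277, -0.0], [-0.0, 0.001, -1.0]]
ft_force: [-0.6, 0.9, 0.0]
width: 88.0
finger_force: 0.0
```

Emit:
arm_command:
  deltas: "0 0 0 0; 0 0 0 0; 0 0 0 0; 0 0 0 0"
  hand: 1
  force: 50

```text
time_s: 4.2
position: [572.2, 43.7, 63.7]
tool_rot: [[-0.278, 0.961, 0.001], [0.961, 0.278, -0.0], [-0.0, 0.001, -1.0]]
ft_force: [-1.8, 1.0, 4.3]
width: 63.4
finger_force: 50.0
```

Emit:
arm_command:
  deltas: "0 0 8 0; 0 0 14 0; 0 0 20 0; 0 0 30 0; 0 0 40 0; 0 0 40 0; 0 0 20 0; 0 0 0 0"

```text
time_s: 5.2
position: [572.4, 43.7, 237.1]
tool_rot: [[-0.278, 0.961, 0.003], [0.961, 0.278, -0.0], [-0.001, 0.003, -1.0]]
ft_force: [0.1, -0.0, -1.2]
width: 63.3
finger_force: 50.0
```

```bash
python3 - <<'E'
from h import *
p,W,c=wrist("pics/w3.png")
p2,d=bot.snapshot("scene");cv2.imwrite("pics/s1.png",cv2.resize(p2[150:320,180:420],None,fx=2,fy=2))
cv2.imwrite("pics/c3.png",np.hstack([cv2.resize(p,(448,336)),cv2.resize(p2[60:300,150:401],(351,336))]))
s=bot.read_state();print(s["position"],s["width"],s["finger_force"],s["ft_force"])
E
```

```text
[571.59350055  43.75106241 234.55352728] 63.4666851243695 49.98944342136383 [-0.84637959  0.29633438 -1.57006054]
```

View pics/c3.png

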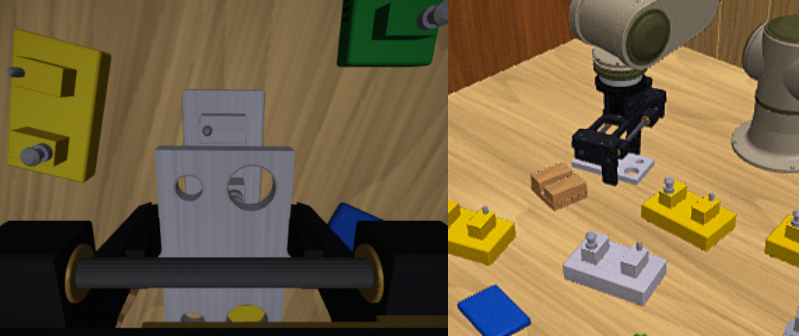

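Emit:
arm_command:
  deltas: "-10 -27 0 -4; -15 -40 0 -4; -15 -40 0 -4; -15 -40 0 -4; -15 -40 0 -4; -15 -40 0 -4; -12 -30 0 -4; -10 -20 0 0; 0 0 0 0; 0 0 0 0"

```text
time_s: 6.55
position: [465.0, -232.6, 234.6]
tool_rot: [[0.205, 0.979, -0.001], [0.979, -0.205, 0.001], [0.001, -0.001, -1.0]]
ft_force: [-0.3, 0.6, -1.2]
width: 63.0
finger_force: 50.0
```

Emit:
arm_command:
  deltas: "0 0 0 0; 0 0 0 0; 0 0 0 0; 0 0 0 0"
  force: 4

```text
time_s: 7.05
position: [465.0, -233.2, 235.2]
tool_rot: [[0.205, 0.979, 0.0], [0.979, -0.205, -0.0], [-0.0, 0.0, -1.0]]
ft_force: [0.2, -0.5, -1.8]
width: 63.9
finger_force: 4.0
```

```bash
python3 - <<'E'
from h import *
p,W,c=wrist("pics/w4.png")
s=bot.read_state();P=np.array(s["position"]);R=np.array(s["tool_rot"])
L=(W-P)@R  # tool frame
m=(np.abs(L[...,1])<20)&(L[...,2]>-70)&(L[...,2]<90)&(np.abs(L[...,0])<110)
q=L[m];print(len(q))
for lo in range(-100,100,15):
    k=(q[:,0]>lo)&(q[:,0]<lo+15)
    if k.sum()>5: print(lo,k.sum(),np.round(np.percentile(q[k,2],[5,50,95]),0))
E
```

```text
15221
-70 1019 [-10.  -4.   1.]
-55 1213 [-12. -11.  -9.]
-40 774 [-12. -12. -11.]
-25 786 [-15. -14. -13.]
-10 3088 [-17. -16. -14.]
5 3471 [-18. -17. -10.]
20 1884 [-20. -19. -18.]
35 2986 [-21. -20. -13.]
```

```bash
cat >> h.py <<'E'
def tilt(save=None,ymax=20,show=True):
    p,W,c=wrist(save);s=bot.read_state();P=np.array(s["position"]);R=np.array(s["tool_rot"])
    L=(W-P)@R;m=(np.abs(L[...,1])<ymax)&(L[...,2]>-75)&(L[...,2]<100)&(np.abs(L[...,0])<110)
    q=L[m];print("t",s["time_s"],"pos",np.round(P,1),"ft",np.round(s["ft_force"],1),"w",round(s["width"],1),s["finger_force"])
    for lo in range(-105,105,10):
        k=(q[:,0]>lo)&(q[:,0]<lo+10)
        if show and k.sum()>20: print(lo+5,k.sum(),np.round(-np.percentile(q[k,2],[5,50,95]),0))
    return q
E
```

Emit:
arm_command:
  deltas: "0 0 5 0; 0 0 -5 0; 0 0 5 0; 0 0 -5 0; 0 0 8 0; 0 0 -8 0; 0 0 8 0; 0 0 -8 0; 0 0 0 0"
  force: 3

```text
time_s: 8.22
position: [464.7, -233.1, 234.5]
tool_rot: [[0.205, 0.979, -0.001], [0.979, -0.205, 0.001], [0.001, -0.001, -1.0]]
ft_force: [0.5, -0.0, -2.2]
width: 63.6
finger_force: 3.0
```

```bash
python3 -c "
from h import *
tilt('pics/w5.png')"
```

```text
t 8.275 pos [ 464.8 -233.2  234.8] ft [-0.1  0.1 -0.7] w 63.7 3.0000023320462788
-70 126 [-20. -21. -22.]
-60 544 [-16. -18. -20.]
-20 686 [7. 5. 4.]
-10 1342 [12. 10.  7.]
0 1579 [17. 15. 12.]
10 2378 [22. 19. 12.]
20 1139 [28. 24. 14.]
30 2311 [34. 32. 29.]
40 2679 [34. 30. 26.]
```

Emit:
arm_command:
  deltas: "0 0 8 0; 0 0 -8 0; 0 0 8 0; 0 0 -8 0; 0 0 8 0; 0 0 -8 0; 0 0 8 0; 0 0 -8 0; 0 0 0 0"
  force: 3

```text
time_s: 9.4
position: [464.7, -233.1, 234.5]
tool_rot: [[0.205, 0.979, -0.001], [0.979, -0.205, 0.001], [0.001, -0.001, -1.0]]
ft_force: [0.7, -0.6, -1.2]
width: 64.0
finger_force: 3.0
```

```bash
python3 -c "
from h import *
tilt('pics/w6.png')"
```

```text
t 9.45 pos [ 464.8 -233.2  234.8] ft [ 0.  -0.1 -1.4] w 63.8 3.0000005622423487
-20 893 [ 5.  2. -1.]
-10 1179 [11.  8.  5.]
0 1410 [18. 15. 12.]
10 2349 [24. 19. 13.]
20 1038 [31. 28. 16.]
30 3033 [37. 35. 32.]
40 1874 [34. 31. 28.]
```

Emit:
arm_command:
  deltas: "5 23 0 0; 8 35 0 0; 8 35 -30 0; 4 23 -40 0; 0 0 -45 0; 0 0 -40 0; 0 0 -25 0; 0 0 -15 0; 0 0 0 0; -1 -5 0 0; -1.5 -7 0 0; 0 0 0 0"
  force: 8

```text
time_s: 10.95
position: [487.9, -129.8, 41.1]
tool_rot: [[0.206, 0.979, 0.002], [0.979, -0.206, -0.0], [0.0, 0.002, -1.0]]
ft_force: [1.4, 2.5, -0.1]
width: 64.0
finger_force: 8.0
```

```bash
python3 -c "
from h import *
tilt('pics/w7.png')"
```

```text
t 11.0 pos [ 487.9 -129.7   41. ] ft [ 1.   2.2 -0.5] w 63.4 7.999836709059309
-70 717 [-0. -1. -2.]
-60 2580 [ -1.  -8. -19.]
-30 21 [-3. -3. -3.]
-20 968 [ 4.  1. -2.]
-10 1256 [ 11.   8. -41.]
0 1521 [ 18.  14. -41.]
10 2268 [24. 20. 15.]
20 1876 [ 31.  20. -42.]
30 3941 [ 38.  34. -42.]
40 4038 [ 37.  31. -42.]
50 1522 [-40. -41. -42.]
60 1626 [-40. -41. -42.]
70 1658 [-40. -41. -42.]
80 1782 [-40. -41. -42.]
90 1857 [-40. -41. -42.]
100 1940 [-40. -41. -42.]
```

Emit:
arm_command:
  deltas: "-1 -4.5 6 0; -1 -5 6 0; -1.5 -7 6 0; -1.5 -7.5 6 0; -2 -8.5 5 0; -2 -8.5 3.5 0; -1.5 -6.5 2 0; -1.5 -6.5 1 0; 0 0 0 0"

```text
time_s: 12.12
position: [475.3, -183.8, 75.7]
tool_rot: [[0.206, 0.979, -0.0], [0.979, -0.206, -0.0], [-0.0, -0.0, -1.0]]
ft_force: [0.1, -0.1, -2.1]
width: 63.9
finger_force: 8.0
```

```bash
python3 -c "
from h import *
tilt('pics/w8.png')"
```

```text
t 12.175 pos [ 475.3 -183.5   75.6] ft [ 0.6 -0.2 -1.2] w 64.3 7.999707949929871
-100 30 [-36. -37. -38.]
-90 873 [-35. -36. -37.]
-80 942 [-35. -36. -37.]
-70 147 [-35. -36. -36.]
-40 25 [-35. -36. -37.]
-30 29 [-35. -36. -37.]
0 1406 [ 25. -56. -76.]
10 9434 [ 52.  22. -76.]
20 1871 [  8. -75. -77.]
30 1032 [-75. -76. -77.]
40 1075 [-75. -76. -77.]
50 1128 [-75. -76. -77.]
60 1139 [-75. -76. -77.]
70 1218 [-75. -76. -77.]
80 1247 [-75. -76. -77.]
90 1320 [-75. -76. -77.]
100 1349 [-75. -76. -77.]
```

View pics/w8.png

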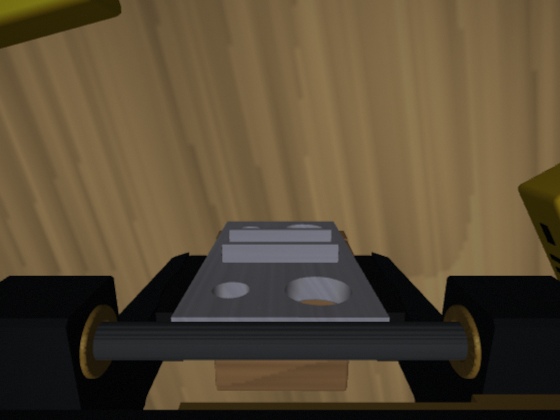

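```bash
python3 -c "
from h import *
q=tilt('pics/w9.png',show=False)
for a in range(55,-70,-8):
    k=(-q[:,2]<a)&(-q[:,2]>a-8)&(q[:,0]>-20)&(q[:,0]<40)
    if k.sum()>20: print(a-4,k.sum(),np.round(np.percentile(q[k,0],[5,50,95]),1))
"
```

```text
t 12.225 pos [ 475.3 -183.3   75.5] ft [-0.4  0.  -0.9] w 64.0 7.999672921432648
51 1719 [10.8 11.7 12.3]
43 1113 [10.8 11.4 12. ]
35 407 [10.3 10.8 11.3]
27 1386 [ 2.2  8.7 10.6]
19 1305 [ 1.6  9.5 10.1]
11 1676 [ 8.8 10.1 16.3]
3 1073 [ 9.4 14.8 16.9]
-13 1066 [10.1 12.9 15.5]
-21 36 [14.9 15.1 15.2]
-45 28 [4.8 5.2 5.5]
-53 291 [2.7 4.6 5.2]
-61 156 [4.  4.3 4.7]
```

Emit:
arm_command:
  deltas: "0 0 15 0; 0 0 20 0; -3.5 -16 2 0; -3.5 -17.5 0 0; -3.5 -17 0 0; 0 0 -10 0; 0 0 -4 0; 0 0 0 0; 0 0 0 0"
  force: 15

```text
time_s: 13.35
position: [465.1, -233.5, 98.8]
tool_rot: [[0.205, 0.979, 0.0], [0.979, -0.205, 0.0], [0.0, 0.0, -1.0]]
ft_force: [-1.1, 1.4, -1.4]
width: 63.6
finger_force: 15.0
```

```bash
cat >> h.py <<'E'
def prof(q):
    for a in range(58,-90,-8):
        k=(-q[:,2]<a)&(-q[:,2]>a-8)&(np.abs(q[:,0])<100)
        if k.sum()>20: print(a-4,k.sum(),np.round(np.percentile(q[k,0],[5,50,95]),1))
def edist():
    s=bot.read_state();d=np.array(s["position"])-[465.2,-233.2,0];print("e",round(d[0]*.208+d[1]*.978,1),"lat",round(d[0]*.978-d[1]*.208,1),"z",round(d[2],1))
E
python3 -c "
from h import *
q=tilt('pics/w10.png',show=False);prof(q);edist()"
```

```text
t 13.4 pos [ 465.2 -233.6   98.9] ft [-0.   0.  -2.5] w 63.8 14.99963769922033
54 1029 [10.8 12.  12.7]
46 1473 [11.3 11.8 12.3]
38 585 [10.8 11.3 11.8]
30 791 [ 5.3 10.3 11.1]
22 1751 [ 1.8  9.2 10.5]
14 754 [ 9.2  9.7 10.1]
6 2299 [ 9.2 13.3 17.1]
-10 37 [10.7 11.8 15.3]
-18 1064 [10.4 13.3 15.7]
-50 152 [4.1 5.2 5.6]
-58 4696 [ 4.9 26.  43.2]
-66 137 [44.7 44.9 45. ]
-74 126 [44.8 44.9 45.1]
-82 314 [-2.2 -0.7 44.8]
-90 105 [44.8 44.9 45. ]
e -0.4 lat 0.0 z 98.9
```

Emit:
arm_command:
  deltas: "0 0 -2 0; -1 -6 -0.5 0; -2 -8.5 -0.5 0; -2 -8.5 -1 0; -1.5 -8 -2 0; -1.5 -8 -3 0; 0 0 0 0"

```text
time_s: 14.28
position: [456.7, -273.6, 89.4]
tool_rot: [[0.206, 0.979, -0.0], [0.979, -0.206, -0.0], [-0.0, -0.0, -1.0]]
ft_force: [0.0, 0.9, -0.3]
width: 63.4
finger_force: 15.0
```

```bash
python3 -c "
from h import *
q=tilt('pics/w11.png',show=False);prof(q);edist()"
```

```text
t 14.325 pos [ 456.8 -273.2   89.5] ft [ 0.4  0.8 -0.2] w 63.3 14.999666665680707
54 697 [-6.5 -5.1 -3.7]
46 760 [-6.9  6.4  7.5]
38 889 [ 6.8  8.5 10.5]
30 1759 [ 5.1 11.6 13.6]
22 2387 [ 6.4 14.5 16.6]
14 3414 [16.9 21.5 27.4]
-2 1224 [24.  25.5 34.7]
-10 1815 [26.3 30.3 35.8]
-26 596 [33.  34.  35.6]
-34 258 [35.5 37.  38.7]
-42 654 [34.5 39.8 42.1]
-50 6829 [36.2 63.9 83.1]
-58 26 [32.8 45.1 45.1]
-74 263 [42.9 43.9 44.8]
-90 1897 [-75.8  91.7  99. ]
e -40.9 lat 0.1 z 89.5
```

Emit:
arm_command:
  deltas: "-1.5 -7 -3.5 0; -1.5 -7 -3.5 0; -1.5 -8 -6.5 0; -1.5 -8 -6.5 0; -1.5 -6 -8.5 0; -1.5 -6 -8.5 0; 0 0 0 0"

```text
time_s: 15.2
position: [448.0, -315.8, 52.3]
tool_rot: [[0.206, 0.978, 0.001], [0.978, -0.206, -0.001], [-0.001, 0.001, -1.0]]
ft_force: [0.0, -4.6, 2.7]
width: 63.5
finger_force: 15.0
```

```bash
python3 -c "
from h import *
q=tilt('pics/w12.png');edist()"
```

```text
t 15.25 pos [ 448.1 -315.6   52.7] ft [-0.7 -5.2  1.8] w 63.7 14.999266052618623
-100 765 [-52. -53. -54.]
-90 338 [-52. -53. -54.]
-60 105 [-52. -53. -54.]
-50 380 [-52. -53. -54.]
-40 404 [-52. -53. -54.]
-30 313 [-52. -53. -54.]
-20 30 [-52. -53. -54.]
-10 22 [51. 51. 51.]
0 638 [53. 52. 51.]
10 1482 [45. 42. 39.]
20 3591 [39. 35. 33.]
30 3654 [33. 30. 28.]
40 4308 [34. 24. 20.]
50 3158 [20. 18. 15.]
60 3576 [22. 10.  7.]
70 2753 [  6.   2. -13.]
80 2581 [ -1.  -7. -38.]
90 2543 [ -7. -10. -13.]
100 2799 [-12. -13. -14.]
e -84.2 lat 0.4 z 52.7
```

View pics/w12.png

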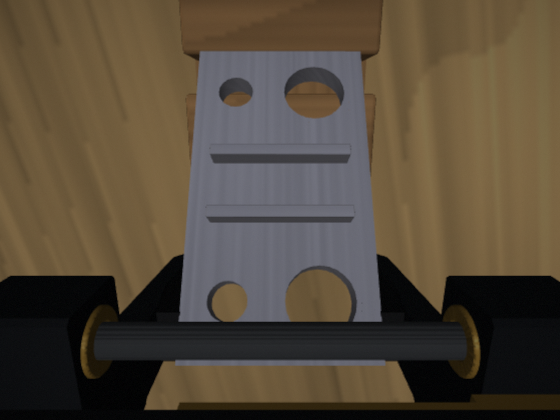

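Emit:
arm_command:
  deltas: "-1 -3 4 0; 0 0 10 0; 2.5 12 0 0; 3 13.5 0 0; 0 0 -6 0; -0.5 -2 -8 0; -0.5 -2 -8 0; -0.5 -2 -8 0; -0.5 -2 -8 0; 0 0 0 0"
  force: 25

```text
time_s: 16.5
position: [450.2, -300.1, 27.9]
tool_rot: [[0.206, 0.979, -0.001], [0.979, -0.206, 0.001], [0.001, -0.001, -1.0]]
ft_force: [-0.7, -0.7, 0.9]
width: 63.3
finger_force: 25.0
```

```bash
python3 -c "
from h import *
q=tilt('pics/w13.png');edist()"
```

```text
t 16.55 pos [ 450.2 -300.1   28.3] ft [-0.9 -0.5  1.3] w 63.5 24.99970268458128
-100 129 [-28. -29. -30.]
-90 957 [-28. -29. -29.]
-80 996 [-28. -29. -30.]
-70 183 [-27. -28. -29.]
-40 334 [-28. -29. -29.]
-30 539 [-28. -28. -29.]
-20 398 [-28. -29. -29.]
-10 1087 [51. 50. 49.]
0 152 [51. 50. 39.]
10 1113 [47. 45. 44.]
20 3120 [44. 43. 41.]
30 4300 [42. 40. 39.]
40 4439 [47. 39. 36.]
50 4365 [37. 35. 34.]
60 4570 [41. 36. 31.]
70 4433 [32. 30. 28.]
80 3728 [29. 27. 11.]
90 4386 [26. 19. 11.]
100 3594 [24. 22. 19.]
e -68.5 lat -0.7 z 28.3
```

Emit:
arm_command:
  deltas: "0 -1 -6 0; 0 -1 -6 0; 0 0 -6 0; 0 0 0 0; 0 0 0 0"

```text
time_s: 17.18
position: [450.4, -302.0, 10.7]
tool_rot: [[0.205, 0.979, -0.0], [0.979, -0.205, 0.001], [0.0, -0.0, -1.0]]
ft_force: [-0.4, 0.5, 1.0]
width: 63.2
finger_force: 25.0
```

```bash
python3 -c "
from h import *
q=tilt('pics/w14.png');edist()"
```

```text
t 17.225 pos [ 450.4 -302.    10.7] ft [-0.3  1.5  0.8] w 63.3 25.000263545662165
-80 529 [-10. -11. -12.]
-70 1223 [-10. -11. -12.]
-60 692 [-10. -11. -12.]
-30 336 [-10. -11. -12.]
-20 661 [-10. -11. -12.]
-10 1532 [ 50.  49. -11.]
0 90 [50. 40. 39.]
10 975 [48. 47. 46.]
20 3155 [48. 46. 45.]
30 3868 [47. 46. 45.]
40 5295 [54. 48. 44.]
50 4894 [45. 44. 43.]
60 5381 [52. 44. 42.]
70 5426 [43. 42. 41.]
80 5064 [42. 41. 28.]
90 5592 [41. 30. 28.]
100 2536 [41. 39. 28.]
e -70.4 lat -0.1 z 10.7
```

Emit:
arm_command:
  deltas: "0 0 0 0; 0 0 0 0; 0 0 0 0; 0 0 30 0; 0 0 50 0; 2 10 50 0; 2 10 30 0; 0 0 0 0; 0 0 0 0"
  hand: 0

```text
time_s: 18.35
position: [454.1, -282.2, 169.6]
tool_rot: [[0.206, 0.979, -0.001], [0.979, -0.206, 0.001], [0.001, -0.001, -1.0]]
ft_force: [-0.7, 0.8, -0.4]
width: 88.1
finger_force: 0.0
```

```bash
python3 -c "
from h import *
p,W,c=wrist('pics/w15.png')
rect('plate',W,(460,-260),95,46,54);rect('fences',W,(460,-260),95,55.5,62);edist()"
```

```text
plate 10904 z 49.8 [ 459.8 -255.5] [115.9  64.2] 78.2
fences 795 z 57.7 [ 460.1 -255.2] [26.4 47.4] 78.2
e -50.2 lat -0.8 z 169.3
```

Emit:
arm_command:
  deltas: "3 13 -30 0; 2.5 13.5 -40 0; 0 0 -30 0; 0 0 -17 0; 0 0 -10 0; 0 0 0 0"

```text
time_s: 19.15
position: [459.6, -255.7, 42.9]
tool_rot: [[0.206, 0.979, -0.001], [0.979, -0.206, 0.001], [0.001, -0.002, -1.0]]
ft_force: [-0.6, -0.3, 0.1]
width: 88.0
finger_force: 0.0
```

Emit:
arm_command:
  deltas: "0 0 0 0; 0 0 0 0; 0 0 0 0; 0 0 0 0; 0 0 10 0; 0 0 20 0; 0 0 40 0; 0 0 60 0; 0 0 60 0; 0 0 20 0; 0 0 0 0"
  hand: 1
  force: 50

```text
time_s: 20.52
position: [460.1, -255.9, 255.1]
tool_rot: [[0.205, 0.979, 0.002], [0.979, -0.205, -0.002], [-0.001, 0.002, -1.0]]
ft_force: [-1.1, 1.4, -2.2]
width: 63.0
finger_force: 50.0
```

```bash
python3 -c "
from h import *
q=tilt('pics/w16.png')"
```

```text
t 20.575 pos [ 459.8 -255.6  253.5] ft [-0.3 -0.1 -2. ] w 62.8 49.99894380569458
-60 373 [8. 7. 6.]
-50 1787 [8. 7. 0.]
-40 401 [8. 7. 3.]
-20 451 [8. 7. 6.]
-10 2424 [16. 12.  7.]
0 2004 [8. 7. 6.]
10 2182 [16. 13.  7.]
20 2224 [8. 7. 6.]
30 2083 [8. 7. 1.]
40 849 [8. 7. 6.]
50 2095 [8. 7. 6.]
60 1230 [ 8.  7. -0.]
```

Emit:
arm_command:
  deltas: "8 20 0 4; 16 40 0 5; 18 44 0 5; 18 44 0 5; 18 44 0 5; 18 44 0 3.5; 12 30 -20 0; 7.5 18.5 -40 0; 0 0 -20 0; 0 0 0 0; 0 0 0 0"

```text
time_s: 21.95
position: [575.6, 28.4, 174.1]
tool_rot: [[-0.269, 0.963, 0.0], [0.963, 0.269, -0.0], [-0.0, 0.0, -1.0]]
ft_force: [-0.2, 0.8, -1.2]
width: 62.9
finger_force: 50.0
```

```bash
python3 -c "
from h import *
p,W,c=wrist('pics/w17.png')
s=bot.read_state();P=np.array(s['position']);print(P.round(1),np.degrees(np.arctan2(s['tool_rot'][1][0],s['tool_rot'][0][0])).round(2))
rect('plate',W,P[:2],80,P[2]+4,P[2]+11)
rect('body',W,(575.6,29),115,36,44)
rect('fences',W,P[:2],80,P[2]+13,P[2]+19)
rect('tall',W,(598.7,-5),25,90,102)
"
```

```text
[575.7  28.4 174.4] 105.62
plate 25670 z 179.7 [575.4  28.7] [ 90.  116.9] 15.6
body 7463 z 39.8 [566.2  62.5] [95.7 89.7] 15.6
fences 865 z 190.1 [575.1  29.5] [91.6 25.6] 15.3
tall few
```

View pics/w17.png

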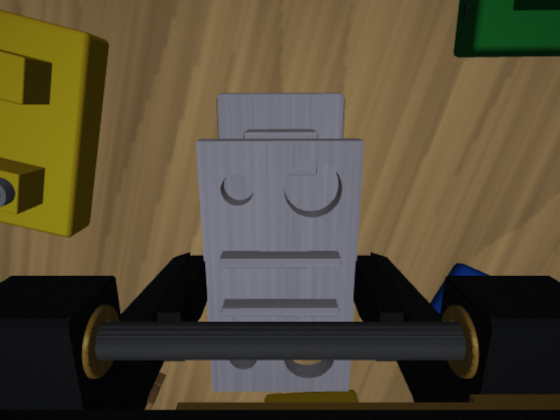

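Emit:
arm_command:
  deltas: "0 0.5 -30 0; 0 0 -30 0; 0 0 -8 0; 0 0 -4 0; 0 0 -4 0; 0 0 -4 0; 0 0 -4 0; 0 0 0 0; 0 0 0 0"

```text
time_s: 23.12
position: [575.6, 29.2, 89.9]
tool_rot: [[-0.27, 0.963, 0.0], [0.963, 0.27, -0.0], [-0.0, 0.0, -1.0]]
ft_force: [-0.3, -0.4, -1.3]
width: 63.0
finger_force: 50.0
```

```bash
python3 -c "
from h import *
q=tilt('pics/w18.png')"
```

```text
t 23.175 pos [575.6  29.2  89.8] ft [ 0.5 -0.3 -2.3] w 63.0 49.99902427196503
-60 350 [6. 5. 5.]
-50 1524 [6. 5. 4.]
-40 786 [8. 6. 2.]
-20 455 [6. 6. 5.]
-10 2397 [14. 10.  5.]
0 2000 [6. 6. 5.]
10 2186 [14. 12.  5.]
20 2287 [7. 6. 4.]
30 2899 [  6.   5. -21.]
40 1900 [  6.  -6. -21.]
50 2258 [  7.   6. -20.]
60 2694 [  6. -49. -51.]
70 1540 [-49. -50. -51.]
80 1154 [-50. -52. -91.]
90 1179 [-89. -90. -91.]
100 1181 [-89. -90. -91.]
```

Emit:
arm_command:
  deltas: "0 0 -4 0; 0 0 -4 0; 0 0 -4 0; 0 0 -2 0; 0 0 0 0; 0 0 0 0"

```text
time_s: 23.92
position: [575.6, 29.2, 75.8]
tool_rot: [[-0.27, 0.963, 0.0], [0.963, 0.27, -0.0], [-0.0, 0.0, -1.0]]
ft_force: [-0.2, 0.9, -0.8]
width: 62.9
finger_force: 50.0
```

```bash
python3 -c "
from h import *
q=tilt('pics/w19.png')"
```

```text
t 23.975 pos [575.6  29.2  75.9] ft [ 0.4 -0.4 -1.7] w 63.0 49.99907970428467
-60 220 [6. 5. 4.]
-50 1002 [7. 5. 4.]
-40 1189 [22. 20.  3.]
-30 547 [22. 20. 17.]
-20 451 [7. 6. 5.]
-10 2387 [14. 10.  5.]
0 2005 [6. 6. 5.]
10 2181 [14. 12.  5.]
20 2234 [7. 6. 5.]
30 2611 [ 6.  5. -6.]
40 2347 [ 9.  5. -7.]
50 2391 [ 7.  5. -6.]
60 2802 [  6. -35. -37.]
70 1825 [-35. -36. -37.]
80 1302 [-36. -38. -77.]
90 1263 [-75. -76. -77.]
100 1360 [-75. -76. -77.]
```

Emit:
arm_command:
  deltas: "0 0 -1.5 0; 0 0 0 0"

```text
time_s: 24.22
position: [575.5, 29.2, 74.2]
tool_rot: [[-0.27, 0.963, 0.0], [0.963, 0.27, -0.0], [-0.0, 0.0, -1.0]]
ft_force: [1.0, 0.3, -0.9]
width: 63.3
finger_force: 50.0
```

Emit:
arm_command:
  deltas: "0 0 0 0; 0 0 0 0; 0 0 0 0; 0 0 20 0; 0 0 40 0; 0 0 50 0; -25 -5 40 0; -20 0 0 0; 0 0 0 0"
  hand: 0

```text
time_s: 25.35
position: [530.0, 24.2, 224.7]
tool_rot: [[-0.27, 0.963, 0.001], [0.963, 0.27, -0.0], [-0.0, 0.001, -1.0]]
ft_force: [0.1, 0.3, -0.5]
width: 88.1
finger_force: 0.0
```

```bash
python3 -c "
from h import *
p,W,c=wrist('pics/w20.png')
rect('plate',W,(575.6,29),75,74,85)
rect('platelo',W,(575.6,29),75,76,79)
rect('fences',W,(575.6,29),30,85.5,92)
rect('tall',W,(598.7,-5),25,91,102)
m=(np.hypot(W[...,0]-575.6,W[...,1]-29)<62)&(W[...,2]>74)&(W[...,2]<84);q=W[m]
print(np.linalg.lstsq(np.c_[q[:,:2]-[575.6,29],np.ones(len(q))],q[:,2],rcond=None)[0].round(4))
"
```

```text
plate 8510 z 79.8 [575.1  29.9] [ 64.3 116. ] 15.7
platelo 9 z 78.8 [591.3  -8.2] [1.9 2.1] 16.7
fences 637 z 87.8 [575.1  29.8] [47.7 26.4] 15.8
tall 434 z 96.6 [598.6  -5.2] [19.5 19.5] 62.1
[-1.60000e-03  1.40000e-03  7.97624e+01]
```

Emit:
arm_command:
  deltas: "-5 20 0 -9.5; -10 35 0 -9.5; -10 40 0 -9.5; -12 40 0 -9.5; -12 40 0 -9.5; -12 40 0 -9.5; -12 40 0 -9.5; -10 30 0 -9.5; -5 15 0 -9.5; 0 0 0 0; 0 0 0 0"

```text
time_s: 26.78
position: [442.9, 323.8, 223.8]
tool_rot: [[0.938, 0.347, -0.001], [0.347, -0.938, -0.0], [-0.001, 0.0, -1.0]]
ft_force: [-0.0, 1.1, -0.6]
width: 88.1
finger_force: 0.0
```

```bash
python3 -c "
from h import *
p,W,c=wrist('pics/w21.png')
rect('clip',W,(472,345),70,3,9)
rect('clipall',W,(472,345),70,3,45)
rect('tab',W,(472,345),70,30,42)
s=bot.read_state();print(np.round(s['position'],1),np.round(s['q'],2))
"
```

```text
clip 1777 z 5.9 [482.2 347.1] [68.4 38.1] 23.6
clipall 2125 z 6.0 [482.2 347.1] [68.5 38.1] 23.7
tab 318 z 37.6 [463.6 338.9] [25.6 10. ] 23.2
[443.  323.6 223.9] [ 0.42  0.38  1.45 -0.    1.32  1.63]
```

View pics/w21.png

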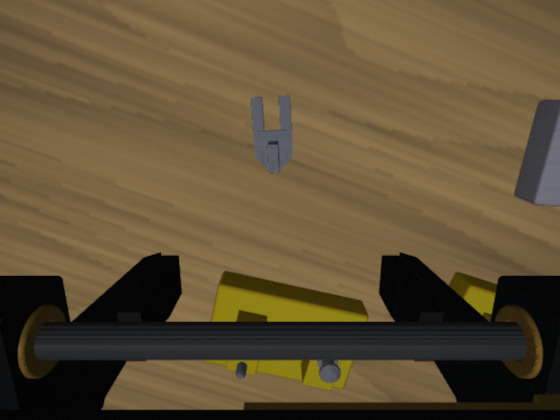

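```bash
python3 -c "
from h import *
p,W,c=wrist('pics/w22.png')
a=np.radians(23.5);T=np.array([463.6,338.9])
for n,Wc in(('wrist',W),('top',cloud(bot.camera_params('top'),np.load('topd.npy')))):
  d=Wc[...,:2]-T;tx=d[...,0]*np.cos(a)+d[...,1]*np.sin(a);ty=d[...,0]*np.sin(a)-d[...,1]*np.cos(a)
  for z0,z1 in((20,50),(55,75),(76,105)):
    m=(Wc[...,2]>z0)&(Wc[...,2]<z1)&(np.abs(ty)<115)&(tx>-130)&(tx<-20)
    if m.any(): print(n,z0,m.sum(),'tx max',np.nanpercentile(tx[m],99).round(0),'ty',np.percentile(ty[m],[1,99]).round(0))
"
```

```text
wrist 20 301 tx max -123.0 ty [-64. -38.]
top 20 13 tx max -124.0 ty [-60. -41.]
```

Emit:
arm_command:
  deltas: "10 8 -40 3.2; 10.5 7.5 -50 0; 0 0 -50 0; 0 0 -40 0; 0 0 -20 0; 0 0 -8 0; 0 0 0 0"
  hand: 0.6

```text
time_s: 27.75
position: [463.3, 339.5, 16.5]
tool_rot: [[0.918, 0.396, 0.0], [0.396, -0.918, 0.0], [0.0, 0.0, -1.0]]
ft_force: [-0.4, -0.6, 0.4]
width: 35.1
finger_force: 0.0
```

Emit:
arm_command:
  deltas: "0 0 0 0; 0 0 0 0; 0 0 0 0; 0 0 0 0; 0 0 20 0; 0 0 40 0; 0 0 60 0; 0 0 40 0; 0 0 0 0"
  hand: 1
  force: 40

```text
time_s: 28.88
position: [463.9, 340.2, 179.0]
tool_rot: [[0.918, 0.396, 0.005], [0.396, -0.918, 0.002], [0.006, -0.0, -1.0]]
ft_force: [0.1, 0.1, -1.0]
width: 9.6
finger_force: 40.0
```

```bash
python3 -c "
from h import *
p,W,c=wrist('pics/w23.png')
s=bot.read_state();P=np.array(s['position']);R=np.array(s['tool_rot']);print(P.round(1),np.degrees(np.arctan2(R[1,0],R[0,0])).round(1),s['width'])
L=(W-P)@R
m=(L[...,2]>0)&(L[...,2]<40)&(np.abs(L[...,1])<40)&(L[...,0]<80)&(L[...,0]>-60)
q=L[m];print(len(q),cv2.minAreaRect(q[:,:2].astype(np.float32)),np.percentile(q[:,2],[2,50,98]))
print(np.linalg.lstsq(np.c_[q[:,:2],np.ones(len(q))],q[:,2],rcond=None)[0])
"
```

```text
[463.  339.8 176.6] 23.4 9.456437126596422
6646 ((30.45257568359375, -0.2346973419189453), (51.228057861328125, 38.17158889770508), 0.012437121011316776) [ 6.66440122  8.54263974 11.22632161]
[ 8.23715878e-03 -7.27475079e-04  8.29289358e+00]
```

Emit:
arm_command:
  deltas: "4 -20 0 -3.8; 6.5 -42 0 -4; 7 -44 0 0; 7 -44 0 0; 7 -44 0 0; 7 -44 0 0; 7 -44 0 0; 6 -40 0 0; 4 -25 0 0; 3 -19 0 0; 0 0 0 0; 0 0 0 0"

```text
time_s: 30.42
position: [521.2, -25.7, 175.9]
tool_rot: [[0.963, 0.268, -0.001], [0.268, -0.963, 0.0], [-0.001, -0.001, -1.0]]
ft_force: [0.5, 0.1, -1.2]
width: 10.1
finger_force: 40.0
```

```bash
cat > pin.py <<'E'
from h import *
p,W,c=wrist('pics/w%d.png'%int(bot.read_state()['time_s']*1000))
s=bot.read_state();P=np.array(s['position']);R=np.array(s['tool_rot']);print('pos',P.round(1),np.degrees(np.arctan2(R[1,0],R[0,0])).round(2),'ft',np.round(s['ft_force'],1))
rect('tall',W,(598.6,-5),25,91,102)
L=(W-P)@R
m=(L[...,2]>0)&(L[...,2]<15)&(np.abs(L[...,1])<22)&(L[...,0]<62)&(L[...,0]>12)
q=L[m];r=cv2.minAreaRect(q[:,:2].astype(np.float32));print('clip',np.round(r[0],1),np.round(r[1],1),round(r[2],1),np.percentile(q[:,2],[2,50,98]).round(1),'tip',np.percentile(q[:,0],99.5).round(1))
t=(np.array([598.6,-5])-P[:2])@R[:2,:2];print('pin in tool',t.round(1))
E
python3 pin.py
```

```text
pos [521.2 -25.5 176. ] 15.58 ft [ 0.1  0.5 -0.3]
tall 895 z 96.7 [598.9  -4.7] [19.4 18.8] 61.5
clip [33.4 -0.1] [42.9 38.2] 0.2 [ 6.2 11.2 13. ] tip 54.7
pin in tool [80.  1.]
```

Emit:
arm_command:
  deltas: "0.3 -1 -20 0; 0 0 -25 0; 0 0 0 0; 0 0 0 0"
  force: 60

```text
time_s: 30.98
position: [522.2, -27.0, 132.2]
tool_rot: [[0.963, 0.269, 0.001], [0.269, -0.963, -0.0], [0.001, 0.001, -1.0]]
ft_force: [-0.4, -0.8, -0.8]
width: 9.6
finger_force: 60.0
```

```bash
cat >> pin.py <<'E'
print('fit',np.linalg.lstsq(np.c_[q[:,:2],np.ones(len(q))],q[:,2],rcond=None)[0].round(3))
for x in range(12,58,5):
    k=(q[:,0]>x)&(q[:,0]<x+5)
    if k.sum()>5: print(x,k.sum(),np.percentile(q[k,2],[5,50,95]).round(1))
E
python3 pin.py
```

```text
pos [522.3 -27.1 132.3] 15.58 ft [ 0.4 -0.  -0.7]
tall 1366 z 96.8 [599.   -4.8] [19.3 18.9] 61.4
clip [33.5 -0.4] [43.  38.2] 0.3 [ 5.9 11.2 13. ] tip 54.8
pin in tool [79.5 -0.8]
fit [2.6000e-02 2.0000e-03 1.0246e+01]
12 1024 [ 2.7 10.9 12. ]
17 867 [10.1 11.1 12.1]
22 676 [10.2 11.3 13.8]
27 532 [10.1 11.2 12.4]
32 542 [10.2 11.2 12.4]
37 561 [10.2 11.2 12.2]
42 574 [10.1 11.2 12.3]
47 606 [10.1 11.2 12.4]
52 364 [10.3 11.4 13. ]
```

Emit:
arm_command:
  deltas: "0 0.4 -15 0; 0 0 -12 0; 0 0 -5.5 0; 0 0 0 0; 9.6 2.7 0 0; 9.6 2.7 0 0; 9.6 2.7 0 0; 0 0 0 0; 0 0 0 0"

```text
time_s: 32.15
position: [550.4, -18.7, 98.6]
tool_rot: [[0.963, 0.268, -0.0], [0.268, -0.963, 0.0], [-0.0, -0.0, -1.0]]
ft_force: [0.4, 0.3, -2.0]
width: 9.9
finger_force: 60.0
```

```bash
python3 pin.py | head -6; cp $(ls -t pics/w*.png|head -1) pics/slide.png
```

```text
pos [550.4 -18.8  98.7] 15.55 ft [ 0.1  0.6 -1.1]
tall 1779 z 96.7 [599.   -4.8] [19.4 19.3] 2.0
clip [36.3 -0.3] [48.6 38.1] 0.2 [ 0.4 10.8 12.6] tip 59.5
pin in tool [50.2 -0.4]
fit [-1.3800e-01  4.0000e-03  1.3807e+01]
12 1011 [ 2.7 10.9 11.9]
```

View pics/slide.png

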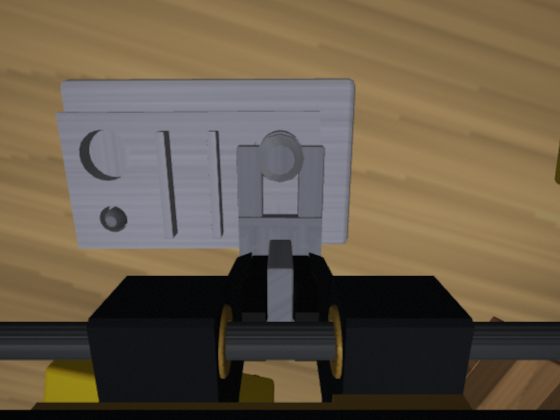

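Emit:
arm_command:
  deltas: "9.6 2.7 0 0; 6.7 1.9 0 0; 2 0.6 0 0; 1 0.3 0 0; 1 0.3 0 0; 0 0 0 0; 0 0 0 0"

```text
time_s: 33.08
position: [570.8, -13.0, 98.7]
tool_rot: [[0.963, 0.268, -0.0], [0.268, -0.963, 0.0], [-0.0, -0.0, -1.0]]
ft_force: [0.3, -0.0, -1.6]
width: 9.6
finger_force: 60.0
```

```bash
python3 pin.py | head -4
```

```text
pos [570.8 -13.   98.8] 15.54 ft [-0.4  0.5 -0.9]
tall 1886 z 96.9 [593.8  -6.3] [30.9 23.9] 15.7
clip [33.5 -0.3] [42.9 38.1] 0.0 [ 0.5 10.8 12.4] tip 54.8
pin in tool [28.9 -0.3]
```

Emit:
arm_command:
  deltas: "0.7 0.2 0 0; 0.7 0.2 0 0; 0 0 0 0"

```text
time_s: 33.5
position: [571.5, -12.8, 98.7]
tool_rot: [[0.963, 0.268, -0.002], [0.268, -0.963, -0.0], [-0.002, -0.0, -1.0]]
ft_force: [-5.7, -1.7, 4.0]
width: 9.6
finger_force: 60.0
```

Emit:
arm_command:
  deltas: "0.7 0.2 0 0; 0.7 0.2 0 0; 0 0 0 0"

```text
time_s: 33.88
position: [571.8, -12.7, 98.8]
tool_rot: [[0.963, 0.268, -0.006], [0.268, -0.963, -0.001], [-0.006, -0.001, -1.0]]
ft_force: [-13.0, -4.4, 8.3]
width: 9.2
finger_force: 60.0
```

Emit:
arm_command:
  deltas: "-1.1 -0.3 0 0; 0 0 -0.7 0; 0 0 -0.7 0; 0 0 0 0"

```text
time_s: 34.38
position: [571.6, -12.8, 97.3]
tool_rot: [[0.963, 0.268, -0.003], [0.268, -0.963, -0.0], [-0.003, -0.0, -1.0]]
ft_force: [-7.3, -3.0, 3.1]
width: 9.5
finger_force: 60.0
```

```bash
python3 -c "
from h import *
p,W,c=wrist('pics/w40.png');s=bot.read_state();print(np.round(s['position'],1),np.round(s['ft_force'],1))
P=np.array(s['position']);R=np.array(s['tool_rot']);L=(W-P)@R
m=(np.abs(L[...,1])<18)&(L[...,0]>10)&(L[...,0]<17);print(np.percentile(W[m][:,2],[10,50,90]))
"
```

```text
[571.6 -12.8  97.2] [-6.8 -2.4  2.2]
[ 86.05094123 114.70436824 177.00975985]
```

Emit:
arm_command:
  deltas: "-0.3 -0.1 -0.6 0; 0 0 -0.4 0; 0 0 0 0"

```text
time_s: 34.8
position: [571.5, -12.8, 96.8]
tool_rot: [[0.963, 0.268, -0.002], [0.268, -0.963, -0.0], [-0.002, -0.0, -1.0]]
ft_force: [-8.5, -1.1, 7.5]
width: 9.5
finger_force: 60.0
```

Emit:
arm_command:
  deltas: "0 0 0 0; 0 0 0 0; 0 0 0 0; 0 0 15 0; 0 0 40 0; 0 0 50 0; -10 -3 30 0; -15 -4 0 0; 0 0 0 0"
  hand: 0.7

```text
time_s: 35.92
position: [547.0, -19.7, 232.5]
tool_rot: [[0.964, 0.268, 0.001], [0.268, -0.964, -0.0], [0.001, 0.001, -1.0]]
ft_force: [0.8, 0.3, 0.0]
width: 26.3
finger_force: 0.0
```

```bash
python3 -c "
from h import *
p,W,c=wrist('pics/w41.png');s=bot.read_state();print(np.round(s['position'],1),s['width'])
a=np.radians(15.6);ex=np.array([np.cos(a),np.sin(a)]);ey=np.array([-np.sin(a),np.cos(a)])
D=W[...,:2]-[598.7,-4.9];u=D@ex;v=D@ey   # clip axes centred on pin
L=np.stack([u,v,W[...,2]],-1)
m=(np.abs(v)<22)&(u>-50)&(u<35)&(W[...,2]>83)&(W[...,2]<89.5);m=cv2.morphologyEx(m.astype(np.uint8),cv2.MORPH_OPEN,np.ones((3,3)))>0
q=L[m];print('clip u(-44..26)',np.percentile(q[:,0],[.5,99.5]).round(1),'v',np.percentile(q[:,1],[.5,99.5]).round(1),'z',np.percentile(q[:,2],[5,50,95]).round(1))
print('fit',np.linalg.lstsq(np.c_[q[:,:2],np.ones(len(q))],q[:,2],rcond=None)[0].round(4))
m=(W[...,2]>110)&(W[...,2]<122)&(np.abs(v)<20)&(np.abs(u+29)<30);q=L[m];print('tab u -29?',q.mean(0).round(1))
rect('plate',W,(575.6,29),75,76,82.5)
cv2.imwrite('pics/w41v.png',p)
"
```

```text
[547.4 -19.6 232. ] 26.851262722651903
clip u(-44..26) [-40.1  26.1] v [-18.6  18.9] z [84.6 85.8 87. ]
fit [-1.50000e-03 -2.10000e-03  8.58029e+01]
tab u -29? [-28.2   0.  117.6]
plate 6594 z 79.9 [574.7  30.8] [ 64.2 115.6] 15.9
```

View pics/w41v.png

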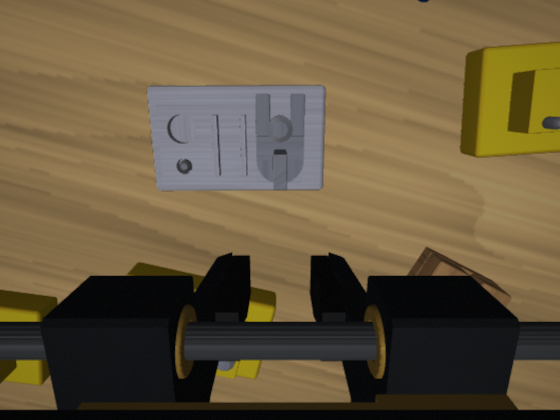

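The picture shows the clip round the pin at px (280,128): its prong ends are at u = 26.1 mm (26 expected), it lies level at 85.8 mm, and the plate is flat at 79.9 mm. The job is done, so I'm handing it in.

```bash
python3 -c "
from rig import bot
print(bot.finish_job())"
```

```text
the job is handed in; nothing more can be done
None
```

The plate is turned over, fences up, and sits flat on its blocks with both pins through it. The clip is fully home round the tall pin's neck and flat on the plate, the gripper has let go, and the job was handed in at about 36 s; I saw no contact with the drive, coaster or pen cup, but I took no final picture of them.

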